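# Seat the slatted grid in the bread board's crumb tray

## Robot

A 6-joint arm with a two-finger parallel gripper is mounted at the origin on the work surface. World frame = base frame: x ahead of the robot, y to its left, z up, the work surface at z = 0. Lengths are in m, angles in rad, forces in N, time in s.
With the tool pointing down it reaches from about 0.3 to 0.775 m from the base axis. Payload 14.6 kg.
Tool frame: the origin (TCP) lies midway between the tips of the shut fingers; the grasp point (between the pads) lies 19 mm behind it (tcp_to_grasp is the distance from the TCP to the grasp point, in m); z points along the fingers, y is the line along which they close (so a half turn about z gives the same grasp; the last joint's range is limited). The gripper opens to 94 mm and grips with 3 to 60 N. Pads are 16 mm wide; open, the fingers measure 119 mm over their backs; the gripper's body (75 mm by 177 mm) begins 78 mm behind the grasp point.
Start: joints at [1.145, 0.3, 1.521, -0, 1.321, -0.067], TCP at [0.193, 0.515, 0.205] pointing down, gripper open.
Joint ranges: [-3.03, 3.03], [-0.79, 2.21], [0.23, 2.52], [-1.04, 4.18], [0, 3.07], [-2.55, 2.55]. Speed limits (rad/s): [2.22, 2.22, 2.57, 3.14, 3.14, 3.14].

## Interface

Orientations are given as [roll, pitch, yaw] about the fixed x, y, z axes, in that order (R = Rz(yaw) Ry(pitch) Rx(roll)).
In Python, from station import * gives the robot as it stands.
- The arm moves only by the tool send_rows, never from a script. Its argument "motion" is a list of rows, each a list of 3 entries, a list of its own where there are three numbers: the shift along the tool's x, y, z in units of 0.03 m (1.0 is 0.03 m), then the turn, a rotation vector about the tool's x, y, z in units of 0.12 rad (1.0 is 0.12 rad), then the opening, from -1 (shut) to 1 (fully open). In form: [[[x, y, z], [rx, ry, rz], grip], ...]. A call has 1 to 12 rows; each row shifts and turns the commanded pose from where the row before left it, along the tool's axes as they then stand; what a row does not reach is not made up. A row lasts 1/10 s, in which the tool goes at most 50 mm and 8.59 degrees, less where a joint would pass 70% of its speed; a pose out of reach is approached as far as the arm can. A call with a number of a shift or a turn outside -1 to 1 is refused whole. A call with a gripper value outside its range is refused whole. The fingers move at their own pace and stop on an object; "squeeze" is the grip in N (left out, the last holds). Time passes only in rows, so rows that do not move let the fingers close. It gives the time, the measured TCP pose, the force, the opening and the grip force at its end, in the units of the state.
- get_obs(): the state, without advancing time (a new reading comes with each control period).
- camera(name): name is "side" or "top"; returns a dict with "pixels" (420x560x3 uint8, red, green, blue), "depth" (420x560 float32, m along the optical axis (not along the pixel's ray), 0 where there is no reading), "fx", "fy", "cx", "cy" (pixels), "rvec" (rotation vector, rad) and "tvec" (3), from world to camera coordinates, as OpenCV has them. Camera axes: x right, y down, z forward; pixel columns grow to the right and rows downward; lengths in m; the calibration is good to about 2 mm. A picture is of the moment at which its call begins.
- hand_in(): hands the job in; it is judged then, once.
The state is a dict: "time_s": time; "qpos": joint angles; "joint_vel": joint speeds; "tau": joint torques, N m; "ee_pos": TCP position; "eef_rot": TCP orientation; "force": force on the tool from outside, world axes, zero at the start; "moment": the same for the moment, N m; "grip_width": finger opening in m; "grip_force": force on a finger pad.
Only numpy, scipy, OpenCV 4.12 (cv2) and the standard library are available. Lean on these libraries where they do the work, as an engineer would, in place of code of your own. Each camera call takes 0.05 s, during which the arm holds its last target. There are 200 camera calls.

## Task

The bread board on the breakfast counter has been emptied of crumbs, but its slatted wooden grid was left lying crooked across the tray. Nudge the grid square so that it drops into the tray, and see that it lies fully home, flat on the tray's floor and flush with the rim, without knocking the other things on the counter out of place.

Things in the scene. Friction and masses are not known exactly. Their poses are not given: they have to be found in the camera images.
- crumb_tray: Crumb tray of the bread board: shallow darker brown wooden tray, 200 (its x) by 300 (its y) by 26 mm high, firm on rubber feet: it does not move. Origin on the counter under its centre, z up. Walls 13 mm thick all round one rectangular pocket open at the top. Each short end has a dark finger groove on its outside.
- pocket_floor (a point): Centre of the tray's pocket, on its floor, 8 mm above the counter; axes as the tray's. The pocket is 174 (x) by 274 (y) mm and 18 mm deep below the rim.
- slat_grid: Slatted grid: pale wooden rectangle, 168 (its x) by 268 (its y) by 18 mm thick, about 0.45 kg; its seven slats run along y, 7 mm apart (too narrow for a finger). Origin at the centre of its underside, z up; the same after a half turn. It starts right way up on the tray, up to 20 degrees askew and 36 mm off centre, lying on the rim or with one edge down in the pocket.
- grid_top (a point): Centre of the grid's upper face, 18 mm above its origin. The grid has 3 mm of play all round in the pocket; seated, this face is level with the rim, 26 mm above the counter. Until then its raised edges stand up to 18 mm above the rim; pushed there, it slides on the rim with a few newtons.
- bread_knife: Bystander: serrated knife with black handle, 330 mm long (along its y, blade to +y), 20 mm high, lying beyond the tray; origin on the counter near its middle.
- plate: Bystander: white plate, 190 mm across, 18 mm high, with a bagel on it; origin at the centre of its underside.
- bagel: Bystander: brown bagel, 106 mm across, 38 mm high, on the plate; origin at the centre of its underside.
- cup_stack: Bystander: stack of white paper cups, 82 mm across, 163 mm high; origin at the centre of its underside.
- jam_jar: Bystander: red jam jar with brass-coloured cap, 62 mm across, 85 mm high; origin at the centre of its underside.
- mug: Bystander: blue mug, 82 mm across plus handle, 95 mm high; origin at the centre of its underside.
- tongs: Bystander: steel serving tongs with black tips, 255 mm long (along its x, tips to +x), 17 mm high; origin on the counter near their middle.

How it is judged:
At the end, for the whole second after the job is handed in: The grid lies at rest in the tray's pocket: its underside within 2.5 mm of the pocket's floor, level within 0.02 rad, square with the tray within 0.05 rad, centred on the tray within 8 mm (z of slat_grid in the frame of crumb_tray below 0.0105 m and horizontal distance between slat_grid and crumb_tray below 0.008 m and angle between slat_grid's own z axis and vertical below 0.02 rad and angle between the x axis of slat_grid and the x axis of crumb_tray, either way round below 0.05 rad and linear speed of slat_grid below 0.01 m/s); the robot touches nothing.
It fails at once if the bread knife is shifted by more than 30 mm or knocked over (distance of bread_knife from where it was at the start of the episode above 0.03 m).
It fails at once if the plate or its bagel is shifted by more than 30 mm or knocked over (distance of any of plate, bagel from where it was at the start of the episode above 0.03 m).
It fails at once if the cup stack is shifted by more than 30 mm or knocked over (distance of cup_stack from where it was at the start of the episode above 0.03 m).
It fails at once if the jam jar is shifted by more than 30 mm or knocked over (distance of jam_jar from where it was at the start of the episode above 0.03 m).
It fails at once if the mug or the pair of tongs is shifted by more than 30 mm or knocked over (distance of any of mug, tongs from where it was at the start of the episode above 0.03 m).
It also fails if it takes over 64 s, if anything falls off the work surface, if the arm or the gripper's body presses on something with over 40 N, if the wrist force passes 120 N, or if a joint passes its speed limit or range.

## Working session

There is one attempt and no reset: what is moved stays moved. The work goes in short steps, Python scripts to look and compute and a tool call to move; the robot and the scene stay as the last step left them, time stands still between calls to the robot, and variables do not carry over. Pictures are saved under pics/ and viewed, at most 10 in all, crops included, and the job is handed in when it is done.

Besides the shell and the picture viewer there is one more tool, called after "Emit:" by a JSON object that holds its "op" and its "data". send_rows: Moves the arm, as the interface text tells. Its arguments: {"type":"object","properties":{"motion":{"type":"array"},"squeeze":{"type":"number"}},"required":["motion"]}

```bash
mkdir -p pics
cat > h.py <<'E'
from station import *
import numpy as np, cv2
def snap(name,fn=None):
    c=camera(name); 
    if fn: cv2.imwrite('pics/'+fn,c['pixels'][:,:,::-1])
    R=cv2.Rodrigues(np.array(c['rvec'],float))[0]; t=np.array(c['tvec'],float).ravel()
    v,u=np.mgrid[0:420,0:560]; d=c['depth']
    P=np.stack([(u-c['cx'])/c['fx']*d,(v-c['cy'])/c['fy']*d,d],-1)
    W=(P-t)@R; W[d==0]=np.nan
    return c,W
E
python3 - <<'E'
from h import *
o=get_obs(); print({k:np.round(o[k],3) for k in o})
c,W=snap('top','top0.png'); np.savez('top0.npz',W=W,px=c['pixels'])
c,W=snap('side','side0.png'); np.savez('side0.npz',W=W,px=c['pixels'])
print(np.round(W[200,280],3),c['tvec'])
E
```

```text
{'time_s': np.float64(0.0), 'qpos': array([ 1.145,  0.3  ,  1.522,  0.   ,  1.321, -0.067]), 'joint_vel': array([-0.   , -0.001, -0.002, -0.001, -0.002,  0.001]), 'tau': array([-2.0000e-03, -5.3181e+01, -3.5274e+01,  7.1000e-02,  2.4000e-02,
       -0.0000e+00]), 'ee_pos': array([0.193, 0.515, 0.205]), 'eef_rot': array([-3.14 , -0.   ,  2.783]), 'force': array([-0.159, -0.705,  0.201]), 'moment': array([-0.018,  0.036,  0.005]), 'grip_force': np.float64(0.0), 'grip_width': np.float64(0.094)}
[0.584 0.034 0.041] [-0.41402683  0.30628133  1.39011561]
```

View pics/top0.png

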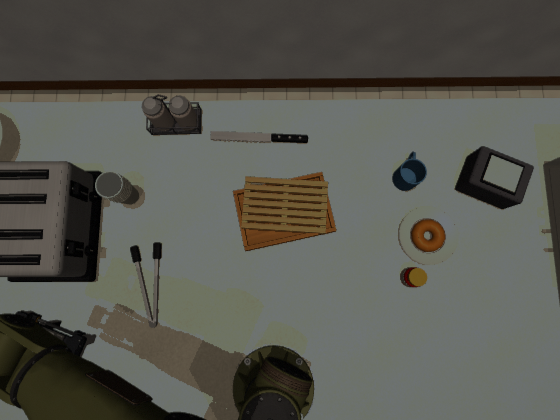

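View pics/side0.png

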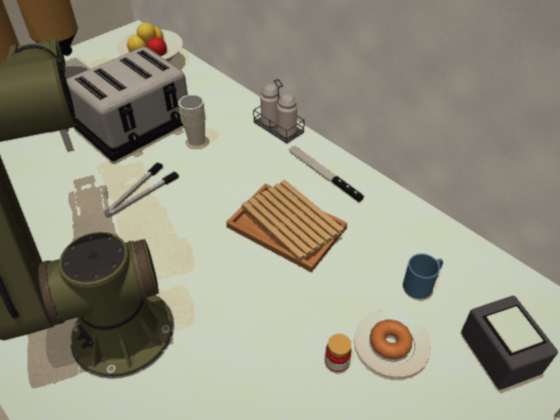

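The top view shows the tray with corners at about (234,189), (322,174), (335,234) and (246,249). The grid, about (246,177) to (328,233), is turned relative to it and shifted towards the far side (+x). The surroundings within reach are clear apart from the knife at about (260,137).

```bash
cat >> h.py <<'E'
def fit(c,W,verbose=True):
    hsv=cv2.cvtColor(c,cv2.COLOR_RGB2HSV)
    roi=np.zeros(c.shape[:2],bool)
    with np.errstate(all='ignore'):
        roi=(W[...,0]>.35)&(W[...,0]<.8)&(abs(W[...,1]-TY)<.25)&(hsv[...,1]>90)&(W[...,2]>.006)&(W[...,2]<.07)
    return hsv,roi
TY=0.0
E
python3 - <<'E'
from h import *
for n in('top','side'):
    z=np.load(n+'0.npz'); W=z['W']; px=z['px']
    pts=[(234,189),(322,174),(335,234),(246,249),(290,190),(250,230)] if n=='top' else [(228,222),(268,187),(345,227),(312,266),(290,215),(250,228)]
    hsv=cv2.cvtColor(px,cv2.COLOR_RGB2HSV)
    for u,v in pts: print(n,u,v,np.round(W[v,u],3),hsv[v,u])
    if n=='top': im=px[150:270,210:360]
    else: im=px[165:285,215:365]
    cv2.imwrite(f'pics/{n}z.png',cv2.resize(im[:,:,::-1],None,fx=5,fy=5,interpolation=cv2.INTER_CUBIC))
# knife etc
E
```

```text
top 234 189 [0.622 0.13  0.004] [ 66  11 115]
top 322 174 [ 0.666 -0.161  0.025] [ 17 160 105]
top 335 234 [ 0.471 -0.202 -0.002] [ 72  11 115]
top 246 249 [0.421 0.085 0.029] [ 14 188 102]
top 290 190 [ 0.607 -0.055  0.05 ] [ 20 141 110]
top 250 230 [0.485 0.075 0.006] [ 14 188 106]
side 228 222 [0.418 0.083 0.03 ] [ 13 161 154]
side 268 187 [0.605 0.112 0.028] [ 13 156 160]
side 345 227 [ 0.668 -0.158  0.009] [ 13 144  78]
side 312 266 [ 0.486 -0.197  0.019] [ 13 160 131]
side 290 215 [ 0.559 -0.034  0.046] [ 16 128 196]
side 250 228 [0.46  0.033 0.011] [ 13 159 162]
```

View pics/topz.png

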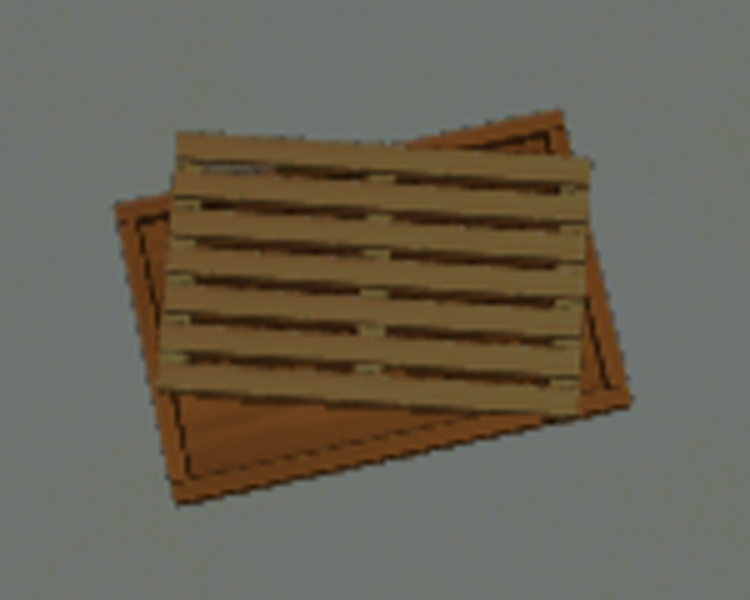

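View pics/sidez.png

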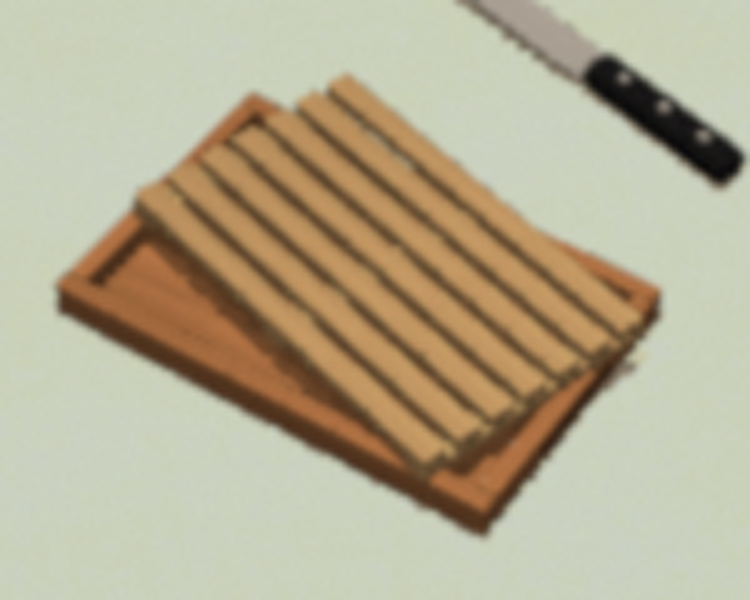

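The zooms give usable corners. In the top crop the tray is at (117,203), (562,110), (632,402), (177,505) and the grid at (177,130), (592,158), (578,413), (157,387). The grid rests on the rim. Next I triangulate the corners from the two views and fit both poses.

```bash
cat >> h.py <<'E'
from scipy.optimize import least_squares
def cams():
    return {n:camera(n) for n in('top','side')}
def proj(c,X):
    return cv2.projectPoints(np.array(X,float),np.array(c['rvec'],float),np.array(c['tvec'],float),np.array([[c['fx'],0,c['cx']],[0,c['fy'],c['cy']],[0,0,1]]),None)[0][:,0]
def tri(C,a,b):
    return least_squares(lambda X:np.r_[proj(C['top'],[X])[0]-a,proj(C['side'],[X])[0]-b],[.55,0,.03]).x
def rect(P,w,l):
    # corners order: far-left, far-right, near-right, near-left ; x ahead, y left
    L=np.array([[w/2,l/2],[w/2,-l/2],[-w/2,-l/2],[-w/2,l/2]])
    f=lambda q:(L@np.array([[np.cos(q[2]),np.sin(q[2])],[-np.sin(q[2]),np.cos(q[2])]])+q[:2]-P[:,:2]).ravel()
    s=least_squares(f,[.55,0,0]); return s.x,abs(s.fun).max()
def uz(p,o): return (np.array(p)+.5)/5-.5+np.array(o)
E
python3 - <<'E'
from h import *
C=cams()
T=uz([(117,203),(562,110),(632,402),(177,505)],(210,150)); Ts=uz([(253,95),(660,292),(488,515),(58,290)],(215,165))
G=uz([(177,130),(592,158),(578,413),(157,387)],(210,150)); Gs=uz([(345,73),(645,318),(425,468),(138,195)],(215,165))
for nm,a,b,w,l in(('tray',T,Ts,.2,.3),('grid',G,Gs,.168,.268)):
    P=np.array([tri(C,x,y) for x,y in zip(a,b)]); print(nm,np.round(P,3).tolist()); print(rect(P,w,l))
z=np.load('side0.npz')['W']; zt=np.load('top0.npz')['W']
# grid top depth plane
for W,px,n in((zt,np.load('top0.npz')['px'],'top'),(z,np.load('side0.npz')['px'],'side')):
    h=cv2.cvtColor(px,cv2.COLOR_RGB2HSV)
    m=np.zeros((420,560),np.uint8); cv2.fillConvexPoly(m,np.int32(G if n=='top' else Gs),1)
    m=cv2.erode(m,np.ones((5,5)))>0
    m&=(W[...,2]>.03)
    Q=W[m]; A=np.c_[Q[:,:2]-[.56,-.03],np.ones(len(Q))]; co=np.linalg.lstsq(A,Q[:,2],rcond=None)[0]; print(n,co,np.std(Q[:,2]-A@co))
E
```

```text
tray [[0.613, 0.131, 0.024], [0.672, -0.16, 0.026], [0.481, -0.202, 0.021], [0.416, 0.089, 0.023]]
(array([ 0.54569149, -0.03547551,  0.21186684]), np.float64(0.002543603072279965))
grid [[0.656, 0.091, 0.043], [0.636, -0.177, 0.045], [0.471, -0.165, 0.038], [0.49, 0.101, 0.043]]
(array([ 0.56315744, -0.03762302, -0.07067211]), np.float64(0.0014412151228042624))
top [-0.00225988  0.0005292   0.04412562] 0.003507770373033622
side [-0.00557607 -0.00220187  0.04465812] 0.0038483503780631393
```

Triangulated poses:
- **Tray:** (0.546, −0.035), yaw 0.212.
- **Grid:** (0.563, −0.038), yaw −0.071, lying flat on the rim with its top at about 0.044.

I'll spread the fingers parallel to the tray's long side and push the far edge toward the robot, mostly left of centre. That should turn the grid and pull it in together.

Emit:
{"op": "send_rows", "data": {"motion": [[[0,0,0],[0,0,-0.95],1],[[0,0,0],[0,0,-0.95],1],[[0,0,0],[0,0,-0.95],1],[[0,0,0],[0,0,-0.95],1],[[0,0,0],[0,0,-0.95],1],[[-0.64,-0.91,0],[0,0,0],1],[[-0.64,-0.91,0],[0,0,0],1],[[-0.64,-0.91,0],[0,0,0],1],[[-0.64,-0.91,0],[0,0,0],1],[[-0.64,-0.91,0],[0,0,0],1],[[-0.64,-0.91,0],[0,0,0],1],[[-0.64,-0.91,0],[0,0,0],1]]}}

```text
time_s: 1.4
ee_pos: [0.3654, 0.3552, 0.2054]
eef_rot: [-3.142, -0.0, -2.93]
force: [-0.3, 0.3, -0.2]
grip_width: 0.0943
grip_force: 0.0
```

Emit:
{"op": "send_rows", "data": {"motion": [[[-0.64,-0.91,0],[0,0,0],1],[[-0.64,-0.91,0],[0,0,0],1],[[-0.64,-0.91,0],[0,0,0],1],[[-0.64,-0.91,0],[0,0,0],1],[[-0.64,-0.91,0],[0,0,0],1],[[-0.64,-0.91,0],[0,0,0],1],[[-0.64,-0.91,0],[0,0,0],1],[[-0.64,-0.91,0],[0,0,0],1],[[-0.64,-0.91,0],[0,0,0],1],[[-0.64,-0.91,0],[0,0,0],1],[[-0.64,-0.91,0],[0,0,0],1],[[0,0,0],[0,0,0],1]]}}

```text
time_s: 2.6
ee_pos: [0.6357, 0.1041, 0.2044]
eef_rot: [-3.141, -0.001, -2.933]
force: [-0.2, 0.0, 0.2]
grip_width: 0.0941
grip_force: 0.0
```

Emit:
{"op": "send_rows", "data": {"motion": [[[-0.63,-0.87,0],[0,0,0],1],[[-0.63,-0.87,0],[0,0,0],1],[[0,0,0],[0,0,0],1],[[0,0,0.9],[0,0,0],1],[[0,0,0.9],[0,0,0],1],[[0,0,0.9],[0,0,0],1],[[0,0,0.9],[0,0,0],1],[[0,0,0.9],[0,0,0],1],[[0,0,0.8],[0,0,0],1],[[0,0,0],[0,0,0],1],[[0,0,0],[0,0,0],1]]}}

```text
time_s: 3.7
ee_pos: [0.6818, 0.0644, 0.0472]
eef_rot: [3.142, 0.0, -2.93]
force: [0.2, 0.8, 0.1]
grip_width: 0.0937
grip_force: 0.0
```

Run:
```python
from h import *
o=get_obs(); p=o['ee_pos']; a=.212; d=p[:2]-[.5457,-.0355]
print(p, 'tray', [[np.cos(a),np.sin(a)],[-np.sin(a),np.cos(a)]]@d,o['eef_rot'])
```

```text
[0.68183968 0.06440754 0.04717982] tray [0.15411389 0.06902491] [ 3.14150230e+00  2.76045672e-05 -2.92990814e+00]
```

Emit:
{"op": "send_rows", "data": {"motion": [[[0,-1,0],[0,0,0],1],[[0,0,0.47],[0,0,0],1],[[0,0,0],[0,0,0],1],[[0.3,0,0],[0,0,0],1],[[0.2,0,0],[0,0,0],1],[[0.1,0,0],[0,0,0],1],[[0.1,0,0],[0,0,0],1],[[0.1,0,0],[0,0,0],1],[[0.1,0,0],[0,0,0],1],[[0.1,0,0],[0,0,0],1],[[0.1,0,0],[0,0,0],1],[[0,0,0],[0,0,0],1]]}}

```text
time_s: 4.9
ee_pos: [0.6556, 0.0274, 0.0323]
eef_rot: [-3.142, -0.0, -2.93]
force: [0.5, 0.6, 1.2]
grip_width: 0.0936
grip_force: 0.4
```

```bash
cat >> h.py <<'E'
def tp():
    o=get_obs(); p=o['ee_pos']; a=.212; d=p[:2]-[.5457,-.0355]
    print(o['time_s'],np.round(p,4), 'tray', np.round(np.array([[np.cos(a),np.sin(a)],[-np.sin(a),np.cos(a)]])@d,4),np.round(o['force'],1))
def both(fn):
    C=cams(); A=C['top']['pixels'][150:270,210:360]; B=C['side']['pixels'][165:285,215:365]
    A=cv2.convertScaleAbs(A,alpha=1.7)
    im=np.vstack([cv2.resize(x[:,:,::-1],(750,600),interpolation=cv2.INTER_CUBIC)[:, :] for x in(A,B)])
    im=np.hstack([im[:600],im[600:]]); cv2.imwrite('pics/'+fn,cv2.resize(im,(800,320),interpolation=cv2.INTER_AREA))
E
python3 - <<'E'
from h import *
tp(); both('p1.png')
E
```

```text
4.9 [0.6556 0.0274 0.0323] tray [0.1207 0.0384] [0.5 0.6 1.2]
```

View pics/p1.png

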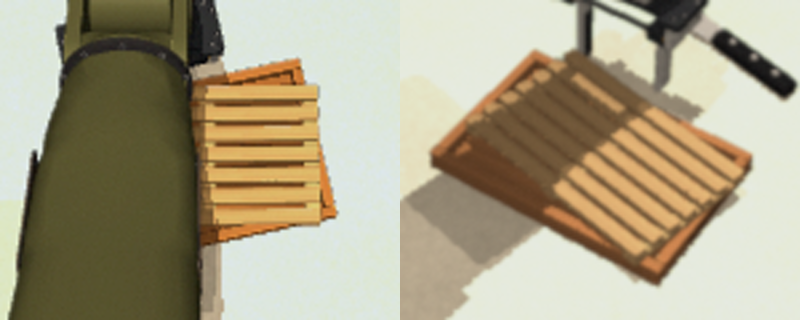

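The grid has turned a few degrees and the left finger (right-hand panel, about (582,30)) bears on the far-left corner. I'll back off slightly, shift 15 mm left and go on.

Emit:
{"op": "send_rows", "data": {"motion": [[[-0.1,0,0],[0,0,0],1],[[0,0.5,0],[0,0,0],1],[[0.2,0,0],[0,0,0],1],[[0.1,0,0],[0,0,0],1],[[0.1,0,0],[0,0,0],1],[[0.1,0,0],[0,0,0],1],[[0.1,0,0],[0,0,0],1],[[0,0,0],[0,0,0],1]]}}

```text
time_s: 5.8
ee_pos: [0.6378, 0.0389, 0.0324]
eef_rot: [3.142, -0.0, -2.931]
force: [-1.0, 1.4, 1.2]
grip_width: 0.094
grip_force: 0.7
```

Emit:
{"op": "send_rows", "data": {"motion": [[[0.1,0,0],[0,0,0],1],[[0.1,0,0],[0,0,0],1],[[0.1,0,0],[0,0,0],1],[[0,0,0],[0,0,0],1]]}}

```text
time_s: 6.2
ee_pos: [0.6289, 0.0371, 0.0323]
eef_rot: [3.142, -0.001, -2.93]
force: [-0.9, 1.2, -0.3]
grip_width: 0.0936
grip_force: 0.8
```

Run:
```python
from h import *
tp(); both('p2.png')
```

```text
6.2 [0.6289 0.0371 0.0323] tray [0.0966 0.0534] [-0.9  1.2 -0.3]
```

View pics/p2.png

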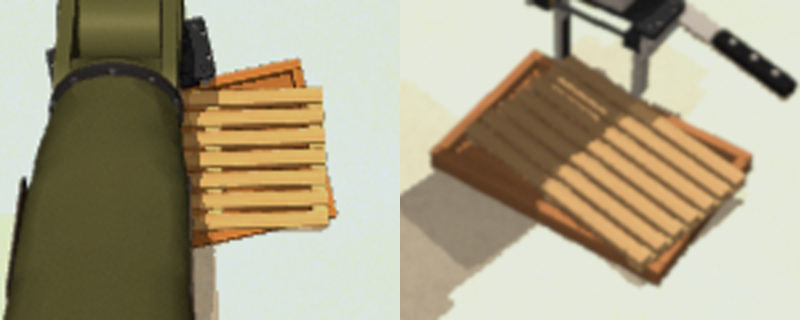

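```bash
cat >> h.py <<'E'
def gridfit(fn=None):
    # fit grid rectangle (top at zt) in the side view: outline via hue mask & depth, then minAreaRect
    c,W=snap('side'); h=cv2.cvtColor(c['pixels'],cv2.COLOR_RGB2HSV)
    a=.212;R=np.array([[np.cos(a),np.sin(a)],[-np.sin(a),np.cos(a)]])
    L=(W[...,:2]-[.5457,-.0355])@R.T
    with np.errstate(all='ignore'):
        m=(abs(L[...,0])<.16)&(abs(L[...,1])<.2)&(W[...,2]>.034)&(W[...,2]<.056)&(h[...,0]>8)&(h[...,0]<24)&(h[...,1]>80)
    m=cv2.morphologyEx(m.astype(np.uint8),cv2.MORPH_CLOSE,np.ones((3,3)))
    n,lab,st,_=cv2.connectedComponentsWithStats(m); k=1+np.argmax(st[1:,4]); m=lab==k
    Q=L[m].astype(np.float32); Q=Q[np.isfinite(Q).all(1)]; r=cv2.minAreaRect(Q)
    print('tray-frame rect',np.round(r[0],4),np.round(r[1],4),round(r[2],2),len(Q))
    Z=W[m]; A=np.c_[L[m],np.ones(m.sum())]; print('plane (slope x,y,z0)',np.round(np.linalg.lstsq(A,Z[:,2],rcond=None)[0],4))
    print('corners',np.round(cv2.boxPoints(r),3).tolist())
E
python3 - <<'E'
from h import *
gridfit()
from scipy.spatial import ConvexHull
im=cv2.imread('pics/side0.png')
E
```

```text
tray-frame rect [ 0.0018 -0.0075] [0.2981 0.1932] 81.17 4144
 ** On entry to DLASCL parameter number  4 had an illegal value
 ** On entry to DLASCL parameter number  4 had an illegal valueTraceback (most recent call last):
  File "<stdin>", line 2, in <module>
  File "h.py", line 50, in gridfit
    Z=W[m]; A=np.c_[L[m],np.ones(m.sum())]; print('plane (slope x,y,z0)',np.round(np.linalg.lstsq(A,Z[:,2],rcond=None)[0],4))
                                                                                  ~~~~~~~~~~~~~~~^^^^^^^^^^^^^^^^^^^^^
    x, resids, rank, s = _umath_linalg.lstsq(a, b, rcond,
                         ~~~~~~~~~~~~~~~~~~~^^^^^^^^^^^^^
                                             signature=signature)
                                             ^^^^^^^^^^^^^^^^^^^^
    raise LinAlgError("SVD did not converge in Linear Least Squares")
numpy.linalg.LinAlgError: SVD did not converge in Linear Least Squares
```

```bash
cat >> h.py <<'E'
from scipy.optimize import differential_evolution as DE
def gfit(name='side',c=None,W=None,zp=.044):
    if c is None: c,W=snap(name)
    d=np.array(c['depth']) 
    R=cv2.Rodrigues(np.array(c['rvec'],float))[0]; t=np.array(c['tvec'],float).ravel(); o=-R.T@t
    v,u=np.mgrid[0:420,0:560]; D=np.stack([(u-c['cx'])/c['fx'],(v-c['cy'])/c['fy'],np.ones(u.shape)],-1)@R
    P=o+D*((zp-o[2])/D[...,2])[...,None]
    a=.212;Q=np.array([[np.cos(a),np.sin(a)],[-np.sin(a),np.cos(a)]]); L=(P[...,:2]-[.5457,-.0355])@Q.T
    Z=cv2.medianBlur(np.nan_to_num(W[...,2]).astype(np.float32),5)
    h=cv2.cvtColor(c['pixels'],cv2.COLOR_RGB2HSV)
    s=(abs(L[...,0])<.17)&(abs(L[...,1])<.2)&(Z<.058)&(Z>-.02)
    on=np.where(Z[s]>zp-.009,1.,-1.); X=L[s]
    def f(q):
        e=X-q[:2]; ca,sa=np.cos(q[2]),np.sin(q[2])
        x=abs(e[:,0]*ca+e[:,1]*sa)-.084; y=abs(-e[:,0]*sa+e[:,1]*ca)-.134
        w=1/(1+np.exp(np.clip(np.maximum(x,y)/.0015,-30,30)))
        return -(w*on).sum()
    r=DE(f,[(-.05,.05),(-.05,.05),(-.4,.4)],seed=1,tol=1e-6)
    print(name,'grid in tray frame x,y,yaw',np.round(r.x,4),'score',round(-r.fun),'of',int((on>0).sum()))
    # heights of the top face at 4 corner zones
    e=X-r.x[:2]; ca,sa=np.cos(r.x[2]),np.sin(r.x[2]); gx=e[:,0]*ca+e[:,1]*sa; gy=-e[:,0]*sa+e[:,1]*ca; z=Z[s]
    for sx in(1,-1):
        print('  z top', [round(float(np.percentile(z[(sx*gx>.03)&(sx*gx<.08)&(sy*gy>.07)&(sy*gy<.13)],70)),4) if ((sx*gx>.03)&(sx*gx<.08)&(sy*gy>.07)&(sy*gy<.13)).sum()>5 else None for sy in(1,-1)])
E
python3 - <<'E'
from h import *
for n in('top','side'):
    z=np.load(n+'0.npz'); C=camera(n); C['pixels']=z['px']; gfit(n,C,z['W'])
gfit('side')
E
```

```text
top grid in tray frame x,y,yaw [ 0.0166 -0.0057 -0.2825] score 4112 of 4309
  z top [0.0445, 0.044]
  z top [0.0444, 0.0441]
side grid in tray frame x,y,yaw [ 0.0123 -0.0051 -0.2857] score 3769 of 3972
  z top [0.0458, 0.0454]
  z top [0.0456, 0.0454]
side grid in tray frame x,y,yaw [-0.0074 -0.0174 -0.1887] score 3886 of 4167
  z top [0.0456, 0.0455]
  z top [0.0454, 0.0455]
```

The overlay fit reproduces the initial pose, with a bias of about −4 mm in x from the side view. The grid is now near (−3, −17) mm and −0.19 rad in the tray frame. The last push mostly slid it, so next I push the right end of the near edge in +x.

Emit:
{"op": "send_rows", "data": {"motion": [[[-0.3,0,0],[0,0,0],1],[[0,0,-0.75],[0,0,0],1],[[0,0,-0.75],[0,0,0],1],[[0,0,-0.7],[0,0,0],1],[[0.91,-0.44,0],[0,0,0],1],[[0.91,-0.44,0],[0,0,0],1],[[0.91,-0.44,0],[0,0,0],1],[[0.91,-0.44,0],[0,0,0],1],[[0.91,-0.44,0],[0,0,0],1],[[0.91,-0.44,0],[0,0,0],1],[[0.91,-0.44,0],[0,0,0],1],[[0.91,-0.44,0],[0,0,0],1]]}}

```text
time_s: 7.7
ee_pos: [0.4465, -0.1108, 0.0987]
eef_rot: [-3.141, 0.001, -2.93]
force: [-0.5, -0.8, 0.0]
grip_width: 0.094
grip_force: 0.0
```

Emit:
{"op": "send_rows", "data": {"motion": [[[0.91,-0.44,0],[0,0,0],1],[[0,0,0],[0,0,0],1],[[0,0,0],[0,0,0],1]]}}

```text
time_s: 8.0
ee_pos: [0.4235, -0.1291, 0.0988]
eef_rot: [-3.141, 0.001, -2.932]
force: [0.5, -0.3, 0.8]
grip_width: 0.094
grip_force: 0.0
```

Run:
```python
from h import *
tp(); gfit('side'); gfit('top')
```

```text
8.0 [ 0.4235 -0.1291  0.0988] tray [-0.1391 -0.0658] [ 0.5 -0.3  0.8]
side grid in tray frame x,y,yaw [-0.0081 -0.0183 -0.1776] score 1864 of 2018
  z top [None, 0.0454]
  z top [0.0472, 0.0449]
top grid in tray frame x,y,yaw [-0.0035 -0.0178 -0.1865] score 3570 of 3728
  z top [0.0438, 0.0442]
  z top [0.0442, 0.0456]
```

Top view gives (−3.5, −18) mm and −0.187 rad. I lower the fingers and push +x (tool −x) by about 47 mm in total, 24 mm of it in contact.

Emit:
{"op": "send_rows", "data": {"motion": [[[0,0,0.75],[0,0,0],1],[[0,0,0.75],[0,0,0],1],[[0,0,0.7],[0,0,0],1],[[-0.3,0,0],[0,0,0],1],[[-0.3,0,0],[0,0,0],1],[[-0.15,0,0],[0,0,0],1],[[-0.15,0,0],[0,0,0],1],[[-0.15,0,0],[0,0,0],1],[[-0.15,0,0],[0,0,0],1],[[-0.15,0,0],[0,0,0],1],[[-0.1,0,0],[0,0,0],1],[[0,0,0],[0,0,0],1]]}}

```text
time_s: 9.3
ee_pos: [0.4658, -0.1194, 0.0324]
eef_rot: [-3.142, 0.0, -2.93]
force: [-0.4, -0.7, 0.6]
grip_width: 0.0942
grip_force: 0.0
```

Run:
```python
from h import *
tp(); gfit('side'); gfit('top')
```

```text
9.3 [ 0.4658 -0.1194  0.0324] tray [-0.0958 -0.0652] [-0.4 -0.7  0.6]
side grid in tray frame x,y,yaw [ 0.0079 -0.0125 -0.1087] score 1446 of 1658
  z top [None, 0.0457]
  z top [0.0452, 0.0457]
top grid in tray frame x,y,yaw [ 0.013  -0.0134 -0.1146] score 3203 of 3358
  z top [0.0441, 0.0446]
  z top [0.0439, None]
```

Good: now (13, −13) mm and −0.115 rad. Next I push the far part of the right short edge toward +y, using the left finger's back.

Emit:
{"op": "send_rows", "data": {"motion": [[[0.3,0,0],[0,0,0],1],[[0,0,-0.75],[0,0,0],1],[[0,0,-0.75],[0,0,0],1],[[0,0,-0.7],[0,0,0],1],[[-0.79,-0.81,0],[0,0,0],1],[[-0.79,-0.81,0],[0,0,0],1],[[-0.79,-0.81,0],[0,0,0],1],[[-0.79,-0.81,0],[0,0,0],1],[[-0.79,-0.81,0],[0,0,0],1],[[-0.79,-0.81,0],[0,0,0],1],[[-0.79,-0.81,0],[0,0,0],1],[[0,0,0],[0,0,0],1]]}}

```text
time_s: 10.6
ee_pos: [0.6554, -0.2547, 0.097]
eef_rot: [3.141, -0.0, -2.931]
force: [-0.9, 0.3, -0.6]
grip_width: 0.094
grip_force: 0.0
```

Run:
```python
from h import *
tp(); gfit('top'); gfit('side')
```

```text
10.6 [ 0.6554 -0.2547  0.097 ] tray [ 0.0611 -0.2374] [-0.9  0.3 -0.6]
top grid in tray frame x,y,yaw [ 0.0127 -0.0146 -0.1175] score 3538 of 3678
  z top [0.0441, 0.0444]
  z top [0.0439, None]
side grid in tray frame x,y,yaw [ 0.0088 -0.0124 -0.1197] score 3806 of 4021
  z top [0.0452, 0.0463]
  z top [0.0456, 0.0454]
```

Emit:
{"op": "send_rows", "data": {"motion": [[[0,0,0.75],[0,0,0],1],[[0,0,0.75],[0,0,0],1],[[0,0,0.67],[0,0,0],1],[[0,0.45,0],[0,0,0],1],[[0,0.3,0],[0,0,0],1],[[0,0.12,0],[0,0,0],1],[[0,0.12,0],[0,0,0],1],[[0,0.12,0],[0,0,0],1],[[0,0.12,0],[0,0,0],1],[[0,0.12,0],[0,0,0],1],[[0,0.12,0],[0,0,0],1],[[0,0,0],[0,0,0],1]]}}

```text
time_s: 11.9
ee_pos: [0.651, -0.2171, 0.0387]
eef_rot: [-3.125, 0.017, -2.935]
force: [29.6, -40.3, 2.5]
grip_width: 0.0932
grip_force: 22.0
```

Run:
```python
from h import *
tp(); gfit('top'); gfit('side')
```

```text
11.9 [ 0.651  -0.2171  0.0387] tray [ 0.0647 -0.1997] [ 29.6 -40.3   2.5]
top grid in tray frame x,y,yaw [ 0.0152 -0.0063 -0.0814] score 2997 of 3185
  z top [0.0448, 0.051]
  z top [0.0375, None]
side grid in tray frame x,y,yaw [ 0.0108 -0.0039 -0.0953] score 3716 of 4009
  z top [0.0463, 0.0505]
  z top [0.0394, 0.0434]
```

The force reached about 50 N. The near-left corner has dropped into the pocket and meets the left wall, so I back off and measure.

Emit:
{"op": "send_rows", "data": {"motion": [[[0,-0.3,0],[0,0,0],1],[[0,-0.3,0],[0,0,0],1],[[0,0,-0.75],[0,0,0],1],[[0,0,-0.75],[0,0,0],1],[[0,0,-0.7],[0,0,0],1],[[0,0,0],[0,0,0],1]]}}

```text
time_s: 12.6
ee_pos: [0.6501, -0.2276, 0.1023]
eef_rot: [-3.139, 0.004, -2.93]
force: [0.0, 0.7, -0.1]
grip_width: 0.0939
grip_force: 0.0
```

Run:
```python
from h import *
tp(); print(get_obs()['eef_rot']); gfit('top'); gfit('side'); both('p3.png')
```

```text
12.6 [ 0.6501 -0.2276  0.1023] tray [ 0.0616 -0.2097] [ 0.   0.7 -0.1]
[-3.13941991  0.00365023 -2.93017642]
top grid in tray frame x,y,yaw [ 0.0141 -0.0162 -0.0941] score 1296 of 2370
  z top [0.0453, 0.0517]
  z top [0.0313, None]
side grid in tray frame x,y,yaw [ 0.0275 -0.0061 -0.0916] score 2204 of 3039
  z top [0.0464, 0.0517]
  z top [0.0347, 0.0401]
```

View pics/p3.png

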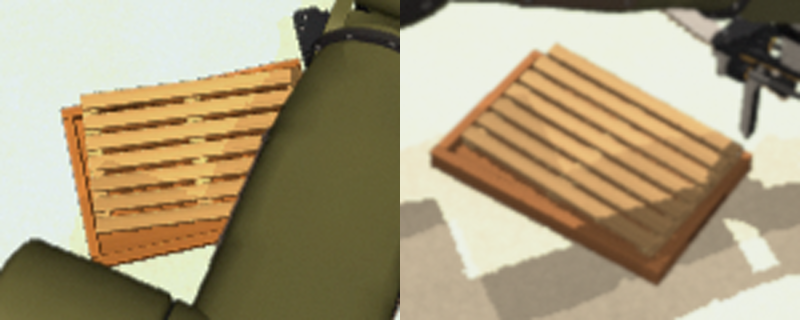

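The picture shows the near edge down in the pocket and the far edge on the rim, with the far-left corner (right panel, about (557,45)) still overhanging. I go back to the far side and push −x, left-biased.

Emit:
{"op": "send_rows", "data": {"motion": [[[-0.9,0.6,0],[0,0,0],1],[[-0.9,0.9,0],[0,0,0],1],[[-0.9,0.9,0],[0,0,0],1],[[0,0.9,0],[0,0,0],1],[[0,0.9,0],[0,0,0],1],[[0,0.9,0],[0,0,0],1],[[0,0.9,0],[0,0,0],1],[[0,0.9,0],[0,0,0],1],[[0,0.9,0],[0,0,0],1],[[0,0.9,0],[0,0,0],1],[[0,0,0],[0,0,0],1],[[0,0,0],[0,0,0],1]]}}

```text
time_s: 14.0
ee_pos: [0.6731, 0.045, 0.0983]
eef_rot: [3.141, -0.001, -2.929]
force: [0.1, -0.1, 0.4]
grip_width: 0.0942
grip_force: 0.0
```

Emit:
{"op": "send_rows", "data": {"motion": [[[0,0,0.8],[0,0,0],1],[[0,0,0.8],[0,0,0],1],[[0,0,0.75],[0,0,0],1],[[0,0,0],[0,0,0],1],[[0,0,0],[0,0,0],1]]}}

```text
time_s: 14.5
ee_pos: [0.6736, 0.044, 0.0289]
eef_rot: [3.142, -0.001, -2.931]
force: [0.7, 0.1, 0.9]
grip_width: 0.0939
grip_force: 0.0
```

Run:
```python
from h import *
tp(); gfit('side')
```

```text
14.5 [0.6736 0.044  0.0289] tray [0.1418 0.0508] [0.7 0.1 0.9]
side grid in tray frame x,y,yaw [ 0.0317 -0.0073 -0.1684] score 2279 of 3153
  z top [0.0467, 0.0512]
  z top [0.0358, 0.0396]
```

Emit:
{"op": "send_rows", "data": {"motion": [[[0.3,0,-0.06],[0,0,0],1],[[0.3,0,0],[0,0,0],1],[[0.12,0,0],[0,0,0],1],[[0.12,0,0],[0,0,0],1],[[0.12,0,0],[0,0,0],1],[[0.12,0,0],[0,0,0],1],[[0.12,0,0],[0,0,0],1],[[0,0,0],[0,0,0],1]]}}

```text
time_s: 15.35
ee_pos: [0.6379, 0.0372, 0.0306]
eef_rot: [3.142, -0.0, -2.93]
force: [-0.0, -0.4, 0.5]
grip_width: 0.0937
grip_force: 0.0
```

Run:
```python
from h import *
tp(); gfit('side')
```

```text
15.35 [0.6379 0.0372 0.0306] tray [0.1055 0.0517] [-0.  -0.4  0.5]
side grid in tray frame x,y,yaw [ 0.0474 -0.0043 -0.0569] score 1626 of 2681
  z top [0.0455, 0.0051]
  z top [0.0372, 0.0395]
```

Emit:
{"op": "send_rows", "data": {"motion": [[[0.1,0,0],[0,0,0],1],[[0.1,0,0],[0,0,0],1],[[0.1,0,0],[0,0,0],1],[[0.1,0,0],[0,0,0],1],[[0.05,0,0],[0,0,0],1],[[0,0,0],[0,0,0],1]]}}

```text
time_s: 16.0
ee_pos: [0.6248, 0.0343, 0.0306]
eef_rot: [-3.142, -0.0, -2.93]
force: [-0.8, 0.3, -0.8]
grip_width: 0.0939
grip_force: 0.0
```

Run:
```python
from h import *
tp(); gfit('side'); both('p4.png')
```

```text
16.0 [0.6248 0.0343 0.0306] tray [0.092  0.0516] [-0.8  0.3 -0.8]
side grid in tray frame x,y,yaw [ 0.05  0.05 -0.4 ] score -3236 of 54
  z top [0.0045, 0.0272]
  z top [0.003, 0.0276]
```

View pics/p4.png

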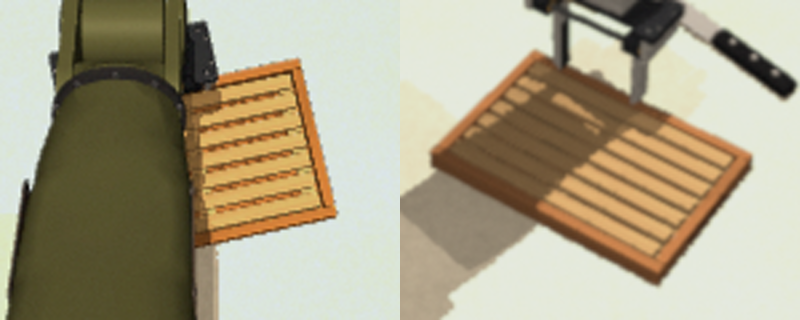

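The grid has dropped in and is framed by the rim on all visible sides. I retreat well clear and check that it is level.

Emit:
{"op": "send_rows", "data": {"motion": [[[-0.2,0,0],[0,0,0],1],[[0,0,-0.9],[0,0,0],1],[[0,0,-0.9],[0,0,0],1],[[0,0,-0.9],[0,0,0],1],[[0,0.95,-0.9],[0,0,0],1],[[0,0.95,-0.9],[0,0,0],1],[[0,0.95,0],[0,0,0],1],[[0,0.95,0],[0,0,0],1],[[0.5,0.95,0],[0,0,0],1],[[0.5,0.95,0],[0,0,0],1],[[0.5,0.95,0],[0,0,0],1],[[0,0,0],[0,0,0],1]]}}

```text
time_s: 17.35
ee_pos: [0.5436, 0.224, 0.1659]
eef_rot: [3.141, -0.0, -2.927]
force: [1.6, 0.3, -0.9]
grip_width: 0.0941
grip_force: 0.0
```

Run:
```python
from h import *
tp()
a=.212;Q=np.array([[np.cos(a),np.sin(a)],[-np.sin(a),np.cos(a)]])
for n in('top','side'):
    Ws=[];
    for i in range(8):
        c,W=snap(n); Ws.append(W)
    W=np.nanmedian(Ws,0); L=(W[...,:2]-[.5457,-.0355])@Q.T
    h=cv2.cvtColor(c['pixels'],cv2.COLOR_RGB2HSV)
    x,y=L[...,0],L[...,1]
    def plane(m):
        A=np.c_[L[m],np.ones(m.sum())]; z=W[...,2][m]
        for _ in range(3):
            co=np.linalg.lstsq(A,z,rcond=None)[0]; k=abs(z-A@co)<.004; A,z=A[k],z[k]
        return np.round(co,4),len(z)
    print(n,'grid',plane((abs(x)<.08)&(abs(y)<.13)&(W[...,2]>.018)&(W[...,2]<.06)))
    r=(abs(x)<.097)&(abs(y)<.147)&((abs(x)>.09)|(abs(y)>.14))&(W[...,2]>.018)
    print(n,'rim',plane(r))
c=camera('top'); im=c['pixels'][165:260,225:345,::-1]
cv2.imwrite('pics/fin.png',cv2.resize(cv2.convertScaleAbs(im,alpha=1.8),None,fx=6,fy=6,interpolation=cv2.INTER_CUBIC))
```

```text
17.35 [0.5436 0.224  0.1659] tray [0.0526 0.2541] [ 1.6  0.3 -0.9]
top grid (array([0.0002, 0.    , 0.0268]), 2969)
top rim (array([0.0009, 0.0005, 0.0269]), 632)
side grid (array([0.0008, 0.0009, 0.0277]), 2878)
side rim (array([0.0009, 0.0017, 0.0277]), 599)
```

View pics/fin.png

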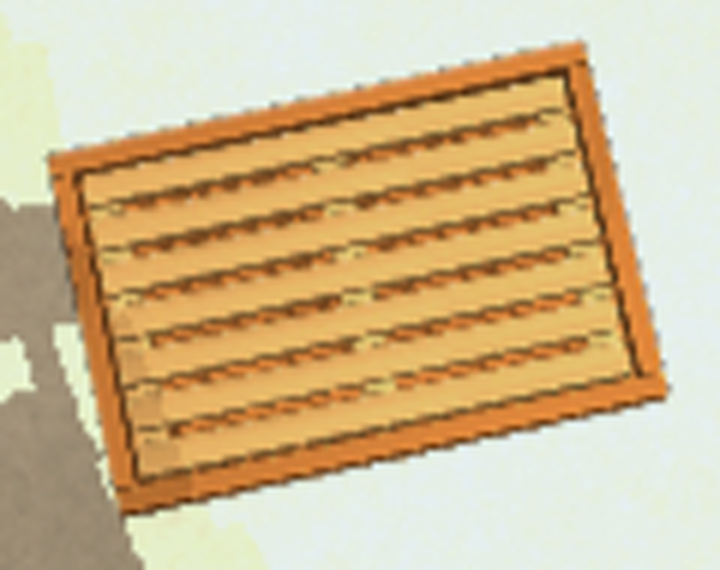

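The grid lies square in the pocket, with rim visible all round. Its top matches the rim height to 0.1 mm in both views and the slope is about zero. Nothing touches it, so I hand in.

```bash
python3 -c "
from station import *
print(hand_in())"
```

```text
the job is handed in; nothing more can be done
None
```

The grid is seated flat and flush in the tray, its top within about 0.1 mm of the rim in both views; I moved nothing else on the counter, though I didn't re-measure the other items, and the job is handed in (no verdict was returned).

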